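Lay the wooden Easter ornaments on their pattern cards

TASK

Set out the craft kit for the next wreath makers: lay each of the four wooden ornaments (blue oval egg, yellow flower, pink-red bow, green leaf) flat on the pattern card printed with the same shape, centred on the printed outline and turned to cover it (the flower may lie at any turn). Leave the egg cup with the lilac egg standing where it is.

Things in the scene. Friction and masses are not known exactly. Their poses are not given: they have to be found in the camera images.
- oval_mid (a point): Loose blue wooden egg-shaped oval with three white stripes across it, both ends alike: 72 mm long, 46 mm wide, 18 mm thick, about 35 g, lying flat on the table. The point is its centre, half-way up (9 mm above its underside); its z axis points up, its y axis runs along its length and its x axis across its width; grip it across x at its middle.
- flower_mid (a point): Loose yellow wooden flower with six round petals and a brown centre: 51 mm across along its x axis, 56 mm along its y axis, 18 mm thick, about 35 g, lying flat on the table. The point is its centre, half-way up (9 mm above its underside); its z axis points up, x and y lie in its plane.
- bow_mid (a point): Loose pink-red wooden ribbon bow with a darker knot, both ends alike: 90 mm long, 48 mm wide over the loops, but only 24 mm wide over the straight middle 34 mm of its length (the knot), 18 mm thick, about 35 g, lying flat on the table. The point is its centre, half-way up (9 mm above its underside); its z axis points up, its y axis runs along its length and its x axis across its width; grip it across x at its middle.
- leaf_mid (a point): Loose green wooden leaf with a pale midrib, pointed at both ends, both ends alike: 80 mm long, 34 mm wide at the middle, 18 mm thick, about 35 g, lying flat on the table. The point is its centre, half-way up (9 mm above its underside); its z axis points up, its y axis runs along its length and its x axis across its width; grip it across x at its middle.
- card_oval_top (a point): White pattern card of stiff board fixed to the table, 76 mm by 106 mm, 4 mm thick, printed in the middle with a full-size flat blue oval, the outline of the wooden oval. The point is the middle of the printed outline on the card's top face, 4 mm above the table; its y axis runs along the length of the printed outline (and the card's long side), its x axis across it; the wooden piece fits either way round.
- card_flower_top (a point): White pattern card of stiff board fixed to the table, 76 mm by 106 mm, 4 mm thick, printed in the middle with a full-size flat yellow flower, the outline of the wooden flower. The point is the middle of the printed outline on the card's top face, 4 mm above the table; its y axis runs along the card's long side. The wooden flower may lie on it at any turn.
- card_bow_top (a point): White pattern card of stiff board fixed to the table, 76 mm by 106 mm, 4 mm thick, printed in the middle with a full-size flat pink-red bow, the outline of the wooden bow. The point is the middle of the printed outline on the card's top face, 4 mm above the table; its y axis runs along the length of the printed outline (and the card's long side), its x axis across it; the wooden piece fits either way round.
- card_leaf_top (a point): White pattern card of stiff board fixed to the table, 76 mm by 106 mm, 4 mm thick, printed in the middle with a full-size flat green leaf, the outline of the wooden leaf. The point is the middle of the printed outline on the card's top face, 4 mm above the table; its y axis runs along the length of the printed outline (and the card's long side), its x axis across it; the wooden piece fits either way round.
- eggcup_mid (a point): Bystander to be left alone: a loose white egg cup, 42 mm in diameter, with a lilac painted egg in it, 65 mm tall in all, standing upright on the table among the pieces and cards. The point is on its axis, half-way up. Two loose paint pots, 36 mm in diameter and 36 mm tall, stand about 0.22 m to its left and right (along the y axis).
Not all that is in view belongs to the job. What is meant by the part that bears bow_mid is not black or orange, and is the smaller of those in its own colour.

How it is judged (in metres and radians):
At the end, for the whole second after the job is handed in: Each ornament lies flat, released and at rest on its own matching card, its centre within 12 mm of the middle of the printed outline; the oval, the bow and the leaf lie along their outlines to within 15 degrees (either way round), the flower at any turn (horizontal distance between oval_mid and card_oval_top below 0.012 m and z of oval_mid in the frame of card_oval_top between 0.0065 and 0.0115 m and angle between each of oval_mid, flower_mid, bow_mid, leaf_mid's own z axis and vertical below 0.1 rad and linear speed of each of oval, flower, bow, leaf below 0.02 m/s and angle between the y axis of oval_mid and the y axis of card_oval_top, either way round below 0.26 rad and horizontal distance between flower_mid and card_flower_top below 0.012 m and z of flower_mid in the frame of card_flower_top between 0.0065 and 0.0115 m and horizontal distance between bow_mid and card_bow_top below 0.012 m and z of bow_mid in the frame of card_bow_top between 0.0065 and 0.0115 m and angle between the y axis of bow_mid and the y axis of card_bow_top, either way round below 0.26 rad and horizontal distance between leaf_mid and card_leaf_top below 0.012 m and z of leaf_mid in the frame of card_leaf_top between 0.0065 and 0.0115 m and angle between the y axis of leaf_mid and the y axis of card_leaf_top, either way round below 0.26 rad); the robot touches nothing.
It fails at once if the egg cup is pushed more than 15 mm or tipped by more than 20 degrees (distance of eggcup_mid from where it was at the start of the episode above 0.015 m or angle between eggcup_mid's own z axis and vertical above 0.35 rad).
It also fails if it takes over 112 s, if anything falls off the work surface, if the arm or the gripper's body presses on something with over 40 N, if the wrist force passes 120 N, or if a joint passes its speed limit or range.

ROBOT

A 6-joint arm with a two-finger parallel gripper is mounted at the origin on the work surface. World frame = base frame: x ahead of the robot, y to its left, z up, the work surface at z = 0. Lengths are in mm, angles in rad, forces in N, time in s.
With the tool pointing down it reaches from about 350 to 775 mm from the base axis. Payload 7.3 kg.
Tool frame: the origin (TCP) lies midway between the tips of the shut fingers; the grasp point (between the pads) lies 19 mm behind it (bot.tcp_to_grasp is the distance from the TCP to the grasp point, in mm); z points along the fingers, y is the line along which they close (so a half turn about z gives the same grasp; the last joint's range is limited). The gripper opens to 92 mm and grips with 3 to 60 N. Pads are 19 mm wide; open, the fingers measure 130 mm over their backs; the gripper's body (75 mm by 190 mm) begins 47 mm behind the grasp point.
Start: joints at [-0.146, 0.342, 1.524, -0, 1.275, -0.146], TCP at [525.019, 0.019, 226.741] pointing down, gripper open.
Joint ranges: [-2.53, 2.53], [-0.77, 2.02], [0.04, 2.7], [-1, 4.14], [0.28, 2.66], [-3.11, 3.11]. Speed limits (rad/s): [2.57, 2.57, 3.14, 3.14, 3.14, 3.14].

INTERFACE

Orientations are given as [roll, pitch, yaw] about the fixed x, y, z axes, in that order (R = Rz(yaw) Ry(pitch) Rx(roll)).
In Python, from plant import bot, viewer gives the robot as it stands. The module is installed in compiled form; this text tells all that it offers.
- The arm moves only by the shell command python3 -m handwheel 'ROWS'. ROWS is text: rows parted by semicolons, each of 7 numbers parted by spaces: the shift along the tool's x, y, z scaled (see below), then the turn, a rotation vector about the tool's x, y, z scaled (see below), then the opening, from -1 (shut) to 1 (fully open), so that 0 is half open. In form: tx ty tz rx ry rz gripper; .... A call has 1 to 8 rows; each row is the pose to reach, as a shift and turn from the pose commanded when the call began, along the tool's axes at that moment, turning the shorter way round; what a row does not reach only later rows make up. The controller multiplies each number of a shift by 10 cm and each number of a turn by pi rad. A row lasts 1/12 s, in which the tool goes at most 41.7 mm and 7.16 degrees, less where a joint would pass 70% of its speed; a pose out of reach is approached as far as the arm can. A call with a number of a shift or a turn outside -1 to 1 is refused whole. A call with a gripper value outside its range is refused whole. The fingers move at their own pace and stop on an object; the grip force is fixed at half the most. Time passes only in rows, so rows that repeat a pose let the fingers close. It gives the time, the measured TCP pose, the force, the opening and the grip force at its end, in the units of the state.
- bot.get_obs(): the state, without advancing time (a new reading comes with each control period).
- viewer.capture(name): name is "scene" or "side" or "wrist"; returns a dict with "frame" (420x560x3 uint8, red, green, blue), "fov_y" (degrees; the focal length in pixels is half the picture's height over the tangent of half this angle, whatever the lens; pixels are square), "cx", "cy" (the principal point, pixels), "T" (4x4, takes a point from camera to world coordinates). Camera axes: x right, y down, z forward; pixel columns grow to the right and rows downward; lengths in mm; the calibration is good to about 2 mm. A picture is of the moment at which its call begins. There is no depth.
- bot.close_job(): hands the job in; it is judged then, once.
Trained networks look in a picture, given as the dict that the camera call returned (one of the last four; its "shot" number tells which), for a name from the list of things; names that differ only in an ending like _2 or _b are one class to them, and where a whole thing is asked for, a point or a joint stands for the part that bears it (a point fixed in the world has none). Each returns a list of dicts, best first, with "score" (0 to 1); they miss things now and then, are a little off and sometimes report something else, mostly with a low value. They report only what shows in the picture. A call takes as long as a camera call. They do not tell look-alikes from the thing itself.
- viewer.recognise(target, picture): "centre" ([column, row] in pixels, amid what is visible of it).
- viewer.cut_out(target, picture): "pixels" (420x560 bool, what is visible of it) and "centre" ([column, row] in pixels, amid what is visible of it).
The state is a dict: "time": time; "joint_positions": joint angles; "dq": joint speeds; "tau": joint torques, N m; "tool_pos": TCP position; "tcp_rot": TCP orientation; "contact_force": force on the tool from outside, world axes, zero at the start; "moment": the same for the moment, N m; "grip_width": finger opening in mm; "finger_force": force on a finger pad.
Only numpy, scipy, OpenCV 4.12 (cv2) and the standard library are available. Lean on these libraries where they do the work, as an engineer would, in place of code of your own. Each camera call takes 0.05 s, during which the arm holds its last target. There are 200 camera calls.

## Working session

There is one attempt and no reset: what is moved stays moved. The work goes in short steps, Python scripts to look and compute and a shell command to move; the robot and the scene stay as the last step left them, time stands still between calls to the robot, and variables do not carry over. Pictures are saved under pics/ and viewed, at most 14 in all, crops included, and the job is handed in when it is done.

```bash
mkdir -p pics; cat > h.py <<'E'
import numpy as np, cv2
from plant import bot, viewer
def ray(p,uv,z):
    f=210/np.tan(np.radians(p["fov_y"])/2); T=np.array(p["T"])
    uv=np.atleast_2d(np.asarray(uv,float))
    d=np.c_[(uv[:,0]-p["cx"])/f,(uv[:,1]-p["cy"])/f,np.ones(len(uv))]@T[:3,:3].T
    o=T[:3,3]; return (o+d*((z-o[2])/d[:,2])[:,None])[:,:2]
def pose(p,mask,z):
    """centre & long axis angle (deg) of the mask mapped to plane z"""
    c,_=cv2.findContours(mask.astype(np.uint8),cv2.RETR_EXTERNAL,cv2.CHAIN_APPROX_NONE)
    c=max(c,key=cv2.contourArea)[:,0]
    w=ray(p,c,z).astype(np.float32)
    r=cv2.minAreaRect(w); m=cv2.moments(w.reshape(-1,1,2)); 
    a=0.5*np.degrees(np.arctan2(2*m["mu11"],m["mu20"]-m["mu02"]))
    return np.round(r[0],1),np.round(r[1],1),np.round([m["m10"]/m["m00"],m["m01"]/m["m00"]],1),round(a,1)
def save(p,n): cv2.imwrite("pics/"+n,p["frame"][:,:,::-1])
E
python3 - <<'E'
from h import *
P={n:viewer.capture(n) for n in("scene","side","wrist")}
for n,p in P.items(): save(p,n+"0.png"); print(n,np.round(np.array(p["T"])[:3],2).tolist(),p["fov_y"])
names="oval_mid flower_mid bow_mid leaf_mid card_oval_top card_flower_top card_bow_top card_leaf_top eggcup_mid".split()
for n in("scene","wrist"):
  p=P[n]
  for t in names:
    z=4 if "card" in t else 18
    for d in viewer.cut_out(t,p)[:4]:
        m=np.array(d["pixels"])
        print(n,t,round(d["score"],2),np.round(d["centre"]),m.sum(),*pose(p,m,z) if m.sum()>20 else "")
E
```

```text
scene [[0.17, 0.55, -0.82, 1475.17], [0.99, -0.1, 0.14, -161.3], [-0.0, -0.83, -0.56, 718.61]] 46.6445351596455
side [[0.94, -0.22, 0.24, 185.28], [-0.33, -0.61, 0.72, -870.64], [-0.02, -0.76, -0.65, 878.75]] 47.68038201555181
wrist [[1.0, -0.0, -0.0, 524.24], [-0.0, -0.96, -0.28, 75.12], [-0.0, 0.28, -0.96, 383.15]] 67.33161985973683
scene oval_mid 0.76 [225. 218.] 381 [ 462.6 -122.9] [66.  73.4] [ 463.3 -123. ] 33.0
scene flower_mid 0.77 [419. 230.] 350 [598.2 333.3] [54.1 73.9] [598.8 332.6] -29.8
scene bow_mid 0.89 [344. 176.] 558 [306.  230.1] [ 80.  147.2] [304.4 230.3] -49.9
scene bow_mid 0.67 [335. 239.] 573 [600.6 113.7] [90.9 67.5] [600.1 113.9] 59.9
scene bow_mid 0.55 [397. 165.] 628 [290.5 393. ] [ 91.9 153.7] [290.4 393.4] -62.1
scene leaf_mid 0.6 [153. 227.] 813 [ 473.7 -302.6] [ 82.9 102.4] [ 472.8 -301.7] -89.3
scene leaf_mid 0.56 [236. 250.] 338 [ 601.3 -107.3] [64.8 54.4] [ 601.4 -108.4] -62.9
scene card_oval_top 0.92 [152. 226.] 861 [ 452.3 -304.3] [ 88.4 107.2] [ 453.8 -303.6] -88.4
scene card_oval_top 0.57 [225. 216.] 371 [ 444.7 -122.3] [69.5 67. ] [ 444.5 -121.
[... 248 characters left out ...]
7  80.3] [428.6 330.1] 82.7
scene eggcup_mid 0.83 [283. 224.] 326 [514.1  15.3] [ 37.3 105.7] [514.   14.3] -11.1
wrist oval_mid 0.67 [228. 271.] 975 [ 453.8 -106.2] [51.1 43.4] [ 457.1 -109.2] 36.7
wrist bow_mid 0.79 [451.  12.] 1692 [714.5 171.5] [40.  90.4] [699.8 177.7] 14.4
wrist bow_mid 0.67 [78. 10.] 1256 [325.5 177. ] [29.8 57.9] [320.2 180.4] 11.6
wrist bow_mid 0.63 [337.  77.] 2937 [588.4 114.9] [89.8 49.1] [587.9 115.6] 62.5
wrist leaf_mid 0.65 [329. 264.] 969 [586.8 -97.9] [32.5 68.2] [ 587.6 -100.9] -64.7
wrist card_flower_top 0.79 [205.  72.] 6904 [439.4 121.9] [ 76.1 106.6] [439.2 122.4] -73.4
wrist eggcup_mid 0.59 [280. 180.] 1079 [527.1   8. ] [41.7 42.6] [527.2   8. ] -83.0
```

View pics/scene0.png

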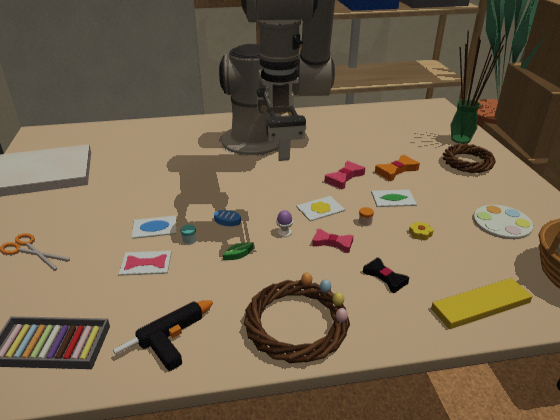

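View pics/wrist0.png

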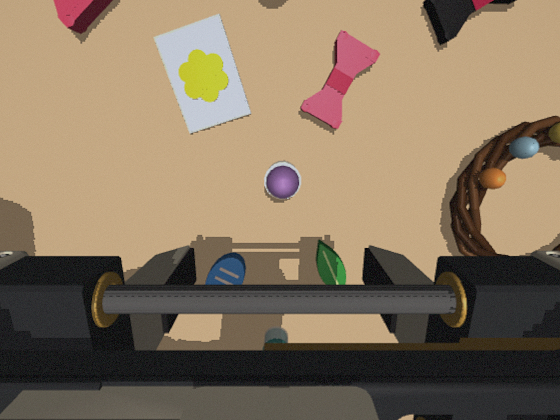

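The scene shows four bows:
- large pink at (345,175)
- orange at (397,167)
- small pink at (333,240), which is wrist (337,77)
- black at (385,274)

The small pink bow is the one meant: it isn't black or orange, and it measures 90x49 mm, against about 150 mm (oblique) for the other pink one. I'll confirm that in a crop.

```bash
python3 - <<'E'
from h import *
p=viewer.capture("scene")
c=p["frame"][150:300,310:450,::-1]
cv2.imwrite("pics/crop1.png",cv2.resize(c,None,fx=4,fy=4,interpolation=cv2.INTER_CUBIC))
o=bot.get_obs(); print(o["tcp_rot"],o["tool_pos"],o["grip_width"],bot.tcp_to_grasp)
for n,uv in dict(potL=(189,240),potR=(366,220)).items(): print(n,ray(p,uv,0))
w=viewer.capture("wrist"); print(w["cx"],w["cy"])
hsv=cv2.cvtColor(w["frame"],cv2.COLOR_RGB2HSV)
s=np.zeros((420,560),np.uint8); s[25:130,295:385]=1
m=cv2.inRange(hsv,(160,110,90),(180,255,255))*s; print("bow",pose(w,m,18))
s[:]=0; s[40:110,170:240]=1
m=cv2.inRange(hsv,(20,150,100),(35,255,255))*s; print("flower print",pose(w,m,4))
E
```

```text
[3.14154807e+00 5.20751872e-05 1.57080058e+00] [5.25001849e+02 9.81405432e-03 2.26734963e+02] 91.36612597072032 18.8
potL [[ 518.69540631 -219.91994753]]
potR [[512.02599712 226.70168582]]
278.8262631480745 212.25261175254863
bow (array([588.4, 115.6]), array([88.5, 47.4]), array([588.3, 115.7]), np.float64(61.9))
flower print (array([439.8, 122.8]), array([49.8, 54.1]), array([439.5, 122.8]), np.float64(-72.3))
```

View pics/crop1.png

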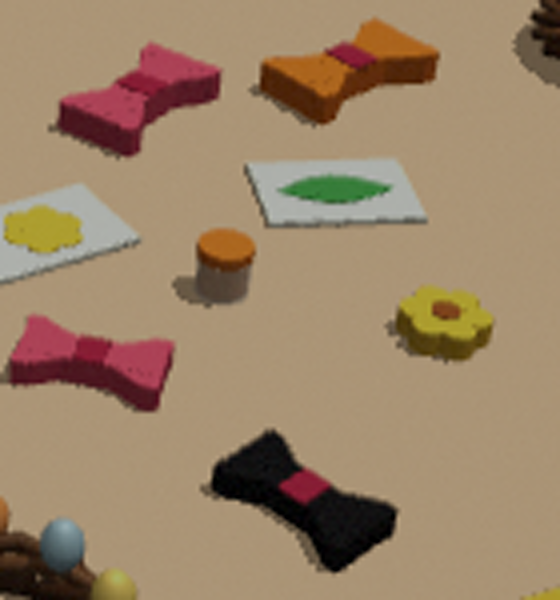

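The crop confirms it. The near small pink bow (crop 90,360) is the target. The far pink one is larger despite being farther away, and the others are orange and black. Next is a short measuring tour with the wrist camera; at this yaw, tool x = world +Y and tool y = world +X.

```bash
cat > look.py <<'E'
import sys; from h import *
R=dict(blue=((95,100,50),(125,255,255)),green=((40,90,40),(85,255,255)),pink=((165,110,90),(180,255,255)),yellow=((20,150,90),(35,255,255)))
w=viewer.capture("wrist"); save(w,sys.argv[1]); o=bot.get_obs(); print(np.round(o["tool_pos"],1),np.round(o["tcp_rot"],3))
hsv=cv2.cvtColor(cv2.GaussianBlur(w["frame"],(3,3),0),cv2.COLOR_RGB2HSV)
for n,(a,b) in R.items():
    k,l,s,c=cv2.connectedComponentsWithStats(cv2.inRange(hsv,a,b))
    for i in range(1,k):
        if s[i,4]>400:
            for z in(4,18): print(n,"z",z,np.round(c[i]),s[i,:4],*pose(w,l==i,z))
E
H="python3 -m handwheel"
$H '-1 0 0 0 0 0 1;-1 0 0 0 0 0 1;-1 0 0 0 0 0 1;-1 0 0 0 0 0 1' | tail -3
$H '-0.7 0 0 0 0 0 1;-0.7 0 0 0 0 0 1;-0.7 0 0 0 0 0 1;-0.7 0 0 0 0 0 1;-0.7 0 0 0 0 0 1'|tail -1
python3 look.py w1.png
$H '-1 0 0 0 0 0 1;-1 0 0 0 0 0 1;-1 0 0 0 0 0 1;-1 0 0 0 0 0 1'|tail -1
$H '-0.8 0 0 0 0 0 1;-0.8 0 0 0 0 0 1;-0.8 0 0 0 0 0 1;-0.8 0 0 0 0 0 1;-0.8 0 0 0 0 0 1'|tail -1
python3 look.py w2.png
```

```text
contact_force: [0.4, 0.7, -0.6]
grip_width: 91.7
finger_force: 0.0
finger_force: 0.0
[ 525.  -168.6  226.7] [-3.142e+00 -1.000e-03  1.572e+00]
blue z 4 [218. 147.] [196 119  44  58] [ 451.3 -124.4] [72.8 45.9] [ 451.3 -124.5] 60.5
blue z 18 [218. 147.] [196 119  44  58] [ 454.  -123.3] [70.1 44.2] [ 454.  -123.4] 60.5
blue z 4 [223. 274.] [208 261  32  24] [ 450.  -287.7] [33.7 41.9] [ 450.  -290.5] 0.4
blue z 18 [223. 274.] [208 261  32  24] [ 452.7 -280.6] [32.4 40.4] [ 452.8 -283.2] 0.4
green z 4 [337. 134.] [320 101  34  67] [ 592.8 -110.1] [34.6 81.1] [ 592.4 -109.7] -66.1
green z 18 [337. 134.] [320 101  34  67] [ 590.2 -109.5] [33.4 78.2] [ 589.9 -109.2] -66.1
pink z 4 [329. 273.] [313 263  35  22] [ 590.9 -290.1] [28.7 46.5] [ 590.9 -289. ] -6.7
pink z 18 [329. 273.] [313 263  35  22] [ 588.4 -282.9] [27.7 44.8] [ 588.5 -281.8] -6.7
finger_force: 0.0
finger_force: 0.0
[ 525.5 -347.9  226.8] [-3.142e+00 -1.000e-03  1.572e+00]
blue z 4 [216. 148.] [197 118  39  61] [ 450.1 -305.5] [44.6 70. ] [ 450.2 -305.7] -89.4
blue z 18 [216. 148.] [197 118  39  61] [ 452.9 -304.3] [43.  67.4] [ 452.9 -304.5] -89.4
pink z 4 [332. 159.] [308 122  49  77] [ 587.9 -319.6] [87.9 46.1] [ 587.9 -319.6] 83.9
pink z 18 [332. 159.] [308 122  49  77] [ 585.6 -317.9] [84.6 44.4] [ 585.6 -317.9] 83.9
```

View pics/w1.png

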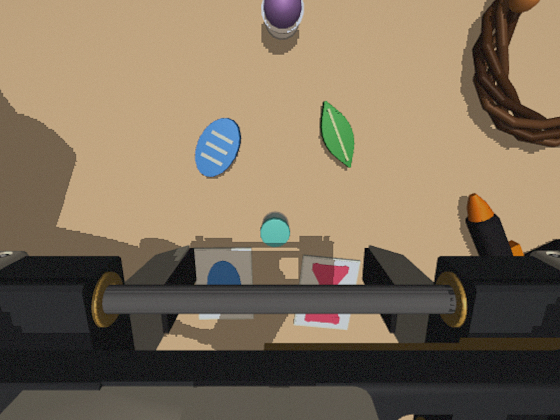

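View pics/w2.png

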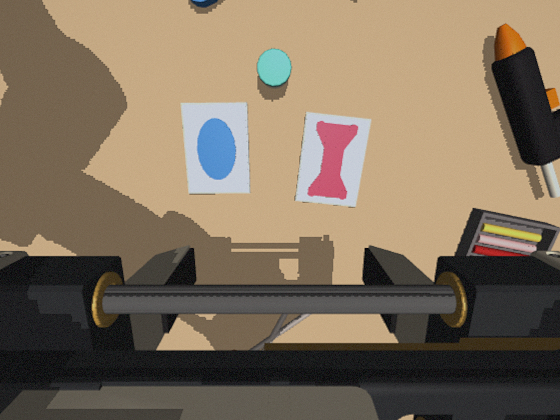

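w1 shows the oval (218,147) and the leaf (337,134). w2 shows the oval card (216,148) and the bow card (332,159). The sizes match the ones given, so I'll start with the oval.

```bash
H="python3 -m handwheel"
$H '1 -0.71 0 0 0 0 0.5;1 -0.71 0 0 0 0 0.5;1 -0.71 0 0 0 0 0.5;1 -0.71 0 0 0 0 0.5'|tail -1
$H '1 0 0.8 0 0 0 0.5;1 0 0.8 0 0 0 0.5;1 0 0.8 0 0 0 0.5;1 0 0.8 0 0 0 0.5;1 0 0.8 0 0 0 0.5'|tail -1
$H '0.267 0 0.9 0 0 0.164 0.5;0.267 0 0.9 0 0 0.164 0.5;0.267 0 0.9 0 0 0.164 0.5;0.267 0 0.9 0 0 0.164 0.5;0.267 0 0.9 0 0 0.164 0.5;0.267 0 0.9 0 0 0.164 0.5;0.267 0 0.9 0 0 0.164 0.5;0.267 0 0.9 0 0 0.164 0.5'
python3 look.py w3.png
```

```text
finger_force: 0.0
finger_force: 0.0
time: 4.17
tool_pos: [454.8, -124.0, 57.7]
tcp_rot: [3.139, -0.0, 1.058]
contact_force: [-0.8, -0.1, -0.4]
grip_width: 68.9
finger_force: 0.0
[ 454.6 -123.8   57.6] [ 3.14  -0.     1.057]
blue z 4 [277. 232.] [244 181  67 104] [ 451.8 -126.2] [77.9 47. ] [ 451.2 -126.4] 61.0
blue z 18 [277. 232.] [244 181  67 104] [ 454.3 -121.7] [72.7 43.8] [ 453.8 -121.9] 61.0
green z 4 [458. 110.] [406  67 105  87] [ 594.9 -111. ] [38.7 87. ] [ 594.2 -110.3] -61.9
green z 18 [458. 110.] [406  67 105  87] [ 588.  -107.5] [36.1 81.2] [ 587.3 -106.8] -61.9
```

View pics/w3.png

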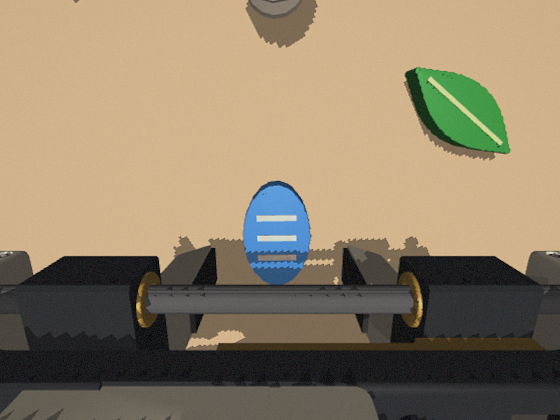

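```bash
H="python3 -m handwheel"
$H '0 0 0.3 0 0 0 0.5;0 0 0.54 0 0 0 0.5;0 0 0.54 0 0 0 0.5;0 0 0.54 0 0 0 0.5'|grep -E "pos|force"
$H '0 0 0 0 0 0 -1;0 0 0 0 0 0 -1;0 0 0 0 0 0 -1;0 0 0 0 0 0 -1;0 0 0 0 0 0 -1;0 0 0 0 0 0 -1;0 0 0 0 0 0 -1;0 0 0 0 0 0 -1'
$H '0 0 -0.3 0 0 0 -1;0 0 -0.6 0 0 -0.04 -1;0 0 -1 0 0 -0.08 -1;0 0 -1 0 0 -0.12 -1;0 0 -1 0 0 -0.164 -1;0 0 -1 0 0 -0.164 -1;0 0 -1 0 0 -0.164 -1'
```

```text
tool_pos: [454.1, -123.5, 2.5]
contact_force: [0.5, -0.2, 0.1]
finger_force: 0.0
time: 5.22
tool_pos: [454.2, -123.4, 3.1]
tcp_rot: [3.141, -0.0, 1.056]
contact_force: [-0.6, 0.2, 5.2]
grip_width: 44.9
finger_force: 30.0
time: 5.8
tool_pos: [453.7, -123.1, 102.5]
tcp_rot: [-3.141, -0.0, 1.568]
contact_force: [0.1, -0.1, -1.1]
grip_width: 45.0
finger_force: 30.0
```

```bash
H="python3 -m handwheel"
$H '-0.4 0 0 0 0 0 -1;-0.8 0 0 0 0 0 -1;-1 0 0 0 0 0 -1;-1 0 0 0 0 0 -1'|tail -1
$H '-0.4 -0.02 0 0 0 0 -1;-0.823 -0.038 0 0 0 0 -1;-0.823 -0.038 0 0 0 0 -1;-0.823 -0.038 0 0 0 0 -1;-0.823 -0.038 0 0 0 0 -1'|grep -E "pos"
$H '0 0 0.4 0 0 0 -1;0 0 0.75 0 0 0 -1;0 0 0.85 0 0 0 -1;0 0 0.93 0 0 0 -1;0 0 0.957 0 0 0 -1;0 0 0.957 0 0 0 -1;0 0 0.957 0 0 0 -1'
$H '0 0 0 0 0 0 0.3;0 0 0 0 0 0 0.3;0 0 0 0 0 0 0.3;0 0 0 0 0 0 0.3;0 0 0 0 0 0 0.3;0 0 0 0 0 0 0.3'
$H '0 0 -0.3 0 0 0 0.3;0 0 -1 0 0 0 0.3;0 0 -1 0 0 0 0.3;0 0 -1 0 0 0 0.3;0 0 -1 0 0 0 0.3;0 0 -1 0 0 0 0.3'|grep pos
python3 look.py w4.png
```

```text
finger_force: 30.0
tool_pos: [449.7, -304.5, 101.9]
time: 7.13
tool_pos: [451.2, -305.7, 8.4]
tcp_rot: [3.14, 0.001, 1.571]
contact_force: [-0.4, -0.3, -0.7]
grip_width: 45.1
finger_force: 30.0
time: 7.63
tool_pos: [450.3, -305.7, 7.1]
tcp_rot: [3.141, 0.0, 1.571]
contact_force: [-0.4, -0.0, 0.6]
grip_width: 59.5
finger_force: 0.0
tool_pos: [449.8, -305.2, 106.5]
[ 449.6 -305.   105.9] [-3.140e+00 -2.000e-03  1.571e+00]
blue z 4 [280. 214.] [253 171  56  88] [ 450.5 -309.3] [78.1 47.5] [ 450.5 -309.6] -89.0
blue z 18 [280. 214.] [253 171  56  88] [ 450.5 -305.1] [73.9 44.9] [ 450.4 -305.3] -89.0
pink z 4 [442. 212.] [410 175  69  81] [ 590.9 -310.3] [72.1 47.2] [ 589.  -307.1] 82.6
pink z 18 [442. 212.] [410 175  69  81] [ 583.3 -306. ] [68.2 44.6] [ 581.4 -302.9] 82.6
```

```bash
H="python3 -m handwheel"
$H '1 0.7 0 0 0 0 0.3;1 0.7 0 0 0 0 0.3;1 0.7 0 0 0 0 0.3;1 0.7 0 0 0 0 0.3;1 0.7 0 0 0 0 0.3'|tail -1
$H '0.963 0.698 0 0 0 0 0.3;0.963 0.698 0 0 0 0 0.3;0.963 0.698 0 0 0 0 0.3;0.963 0.698 0 0 0 0 0.3;0.963 0.698 0 0 0 0 0.3'|grep pos
$H '0 0 0.6 0 0 -0.133 0.3;0 0 0.6 0 0 -0.133 0.3;0 0 0.6 0 0 -0.133 0.3;0 0 0.6 0 0 -0.133 0.3;0 0 0.6 0 0 -0.133 0.3;0 0 0.6 0 0 -0.133 0.3;0 0 0.6 0 0 -0.133 0.3'
python3 look.py w5.png
```

```text
finger_force: 0.0
tool_pos: [589.7, -108.9, 105.7]
time: 9.6
tool_pos: [589.5, -110.5, 47.0]
tcp_rot: [-3.141, 0.0, 1.985]
contact_force: [-0.1, 0.3, -0.6]
grip_width: 59.4
finger_force: 0.0
[ 589.7 -110.2   47.2] [3.142 0.    1.986]
green z 4 [283. 236.] [257 177  53 108] [ 590.5 -107.6] [35.4 76.4] [ 591.9 -111. ] -66.1
green z 18 [283. 236.] [257 177  53 108] [ 588.3 -103. ] [32.9 71.1] [ 589.6 -106.1] -66.1
```

View pics/w5.png

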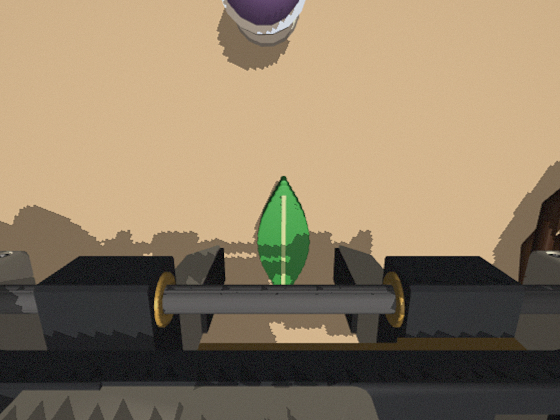

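```bash
H="python3 -m handwheel"
$H '0 0 0.3 0 0 0 0.3;0 0 0.443 0 0 0 0.3;0 0 0.443 0 0 0 0.3;0 0 0.443 0 0 0 0.3'|grep -E "pos"
$H '0 0 0 0 0 0 -1;0 0 0 0 0 0 -1;0 0 0 0 0 0 -1;0 0 0 0 0 0 -1;0 0 0 0 0 0 -1;0 0 0 0 0 0 -1;0 0 0 0 0 0 -1;0 0 0 0 0 0 -1'|grep -E "width|finger"
$H '0 0 -0.3 0 0 0 -1;0 0 -0.6 0 0 0.04 -1;0 0 -1 0 0 0.08 -1;0 0 -1 0 0 0.133 -1;0 0 -1 0 0 0.133 -1;0 0 -1 0 0 0.133 -1'|grep -E "pos|width|rot"
$H '0.5 0 -0.25 0 0 0 -1;1 0 -0.5 0 0 0 -1;1 0 -0.5 0 0 0 -1;1 0 -0.5 0 0 0 -1'|tail -1
$H '0.5 0 -0.25 0 0 0 -1;1 0 -0.5 0 0 0 -1;1 0 -0.5 0 0 0 -1;1 0 -0.5 0 0 0 -1'|tail -1
$H '0.5 -0.35 0 0 0 0 -1;1 -0.7 0 0 0 0 -1;1 -0.7 0 0 0 0 -1;1 -0.7 0 0 0 0 -1;1 -0.7 0 0 0 0 -1'|tail -1
$H '0.4 0 0 0 0 0 -1;0.7 0 0 0 0 0 -1;0.7 0 0 0 0 0 -1;0.7 0 0 0 0 0 -1;0.7 0 0 0 0 0 -1;0.7 0 0 0 0 0 -1'
python3 look.py w6.png
```

```text
tool_pos: [589.8, -109.5, 2.5]
grip_width: 32.7
finger_force: 30.0
tool_pos: [590.2, -109.3, 103.4]
tcp_rot: [3.14, 0.0, 1.569]
grip_width: 32.7
finger_force: 30.0
finger_force: 30.0
finger_force: 30.0
time: 12.73
tool_pos: [520.6, 258.9, 202.3]
tcp_rot: [-3.141, 0.001, 1.569]
contact_force: [0.3, 0.5, 0.0]
grip_width: 32.9
finger_force: 30.0
[520.5 259.  202.5] [-3.141e+00  1.000e-03  1.569e+00]
green z 4 [192. 124.] [177  86  31  75] [425.6 330. ] [32.6 76.9] [425.7 329.7] 83.7
green z 18 [192. 124.] [177  86  31  75] [429.3 330.1] [31.3 73.9] [429.4 329.9] 83.7
green z 4 [279. 250.] [246 192  67  93] [519.8 195.3] [118.3  82.7] [519.6 180.4] 89.7
green z 18 [279. 250.] [246 192  67  93] [519.8 200.8] [113.7  79.4] [519.6 186.4] 89.7
green z 4 [279. 324.] [260 314  39  29] [519.6  71.3] [43.  49.3] [519.2  77.1] -10.1
green z 18 [279. 324.] [260 314  39  29] [519.6  81.6] [41.3 47.4] [519.2  87.3] -10.1
pink z 4 [34. 56.] [14 38 41 38] [268.8 397. ] [34.4 25.1] [268.9 397.1] 24.0
pink z 18 [34. 56.] [14 38 41 38] [278.7 394.5] [33.  24.1] [278.8 394.6] 24.0
pink z 4 [ 81. 212.] [ 21 159 121 110] [289.2 228.6] [ 78.5 122.5] [289.2 228.2] -50.6
pink z 18 [ 81. 212.] [ 21 159 121 110] [298.3 232.8] [ 75.4 117.6] [298.3 232.4] -50.6
yellow z 4 [343. 116.] [316  91  55  52] [589.3 337.6] [57.  52.6] [589.2 337.4] 13.7
yellow z 18 [343. 116.] [316  91  55  52] [586.6 337.5] [54.8 50.6] [586.5 337.3] 13.7
```

View pics/w6.png

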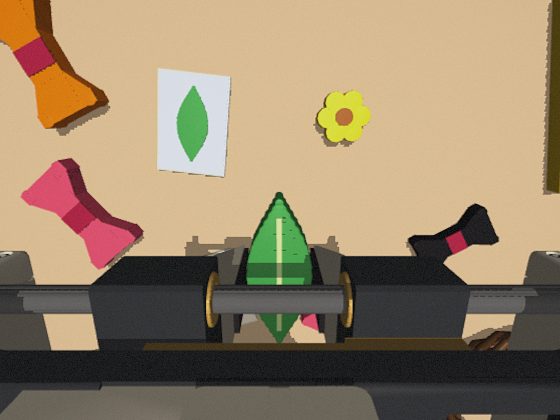

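w6 shows the leaf card (192,124), the flower (343,116) and the leaf held in the grip. Placing the leaf.

```bash
H="python3 -m handwheel"
$H '0.35 -0.47 0 0 0 0 -1;0.692 -0.943 0 0 0 0 -1;0.692 -0.943 0 0 0 0 -1;0.692 -0.943 0 0 0 0 -1;0.692 -0.943 0 0 0 0 -1'|grep pos
$H '0 0 0.4 0 0 0.035 -1;0 0 0.8 0 0 0.035 -1;0 0 1 0 0 0.035 -1;0 0 1 0 0 0.035 -1;0 0 1 0 0 0.035 -1'|grep pos
$H '0 0 0.4 0 0 0 -1;0 0 0.75 0 0 0 -1;0 0 0.85 0 0 0 -1;0 0 0.93 0 0 0 -1;0 0 0.957 0 0 0 -1;0 0 0.957 0 0 0 -1;0 0 0.957 0 0 0 -1'
$H '0 0 0 0 0 0 0.2;0 0 0 0 0 0 0.2;0 0 0 0 0 0 0.2;0 0 0 0 0 0 0.2;0 0 0 0 0 0 0.2;0 0 0 0 0 0 0.2'|grep -E "width|pos"
$H '0 0 -0.3 0 0 0 0.2;0 0 -1 0 0 -0.035 0.5;0 0 -1 0 0 -0.035 0.5;0 0 -1 0 0 -0.035 0.5;0 0 -1 0 0 -0.035 0.5;0 0 -1 0 0 -0.035 0.5'|grep -E "pos|time"
cat >> look.py <<'E'
        if n=="yellow" and s[i,4]>400:
            q=cv2.findContours((l==i).astype(np.uint8),cv2.RETR_EXTERNAL,cv2.CHAIN_APPROX_NONE)[0][0][:,0]
            x=ray(w,q,18); A=np.arange(-90,90,10); F=[np.ptp(x@[np.cos(np.radians(t)),np.sin(np.radians(t))]) for t in A]
            print("feret",dict(zip(A.tolist(),np.round(F,1).tolist())))
E
python3 look.py w7.png
```

```text
tool_pos: [425.1, 330.0, 203.2]
tool_pos: [426.7, 328.7, 102.3]
time: 14.2
tool_pos: [427.0, 330.6, 8.8]
tcp_rot: [3.139, -0.002, 1.461]
contact_force: [-0.3, 0.3, -0.3]
grip_width: 32.7
finger_force: 30.0
tool_pos: [425.7, 329.9, 7.1]
grip_width: 55.1
time: 15.2
tool_pos: [425.2, 329.6, 106.5]
[424.9 329.5 105.9] [-3.140e+00  1.000e-03  1.571e+00]
green z 4 [281. 213.] [261 166  41  96] [426.4 326. ] [85.3 34.5] [426.2 326.6] 85.0
green z 18 [281. 213.] [261 166  41  96] [426.3 330.3] [80.7 32.6] [426.1 330.8] 85.0
pink z 4 [ 87. 136.] [ 60 112  54  48] [270.9 392.7] [35.4 25.7] [270.9 392.7] 25.5
pink z 18 [ 87. 136.] [ 60 112  54  48] [279.2 393.3] [33.5 24.3] [279.2 393.3] 25.5
yellow z 4 [478. 203.] [438 172  77  65] [592.9 336.8] [54.3 65.3] [593.9 335.8] -43.4
yellow z 18 [478. 203.] [438 172  77  65] [583.9 340.5] [51.4 61.8] [584.7 339.5] -43.4
feret {-90: 53.3, -80: 55.9, -70: 58.7, -60: 61.3, -50: 62.0, -40: 60.8, -30: 59.5, -20: 61.0, -10: 62.0, 0: 62.0, 10: 60.0, 20: 56.9, 30: 52.4, 40: 52.8, 50: 54.1, 60: 54.9, 70: 54.3, 80: 53.5}
```

```bash
H="python3 -m handwheel"
$H '0 0.4 0 0 0 0 0.5;0.04 0.8 0 0 0 0 0.5;0.04 0.8 0 0 0 0 0.5;0.04 0.8 0 0 0 0 0.5'|tail -1
$H '0.04 0.805 0 0 0 0 0.5;0.04 0.805 0 0 0 0 0.5;0.04 0.805 0 0 0 0 0.5;0.04 0.805 0 0 0 0 0.5;0.04 0.805 0 0 0 0 0.5'|grep pos
python3 look.py w8.png | grep -A9 -E "yellow|feret|\]\s\["
```

```text
finger_force: 0.0
tool_pos: [584.4, 337.7, 105.5]
[584.2 337.9 106.1] [-3.139e+00  1.000e-03  1.571e+00]
green z 4 [ 90. 219.] [ 65 175  51  82] [420.  332.9] [44.  72.8] [420.8 329.9] 77.2
green z 18 [ 90. 219.] [ 65 175  51  82] [428.9 337.2] [41.7 68.8] [429.7 334.4] 77.2
yellow z 4 [284. 213.] [250 182  68  64] [588. 335.] [60.1 53.1] [587.6 335.3] 89.5
yellow z 18 [284. 213.] [250 182  68  64] [587.8 339.3] [56.9 50.2] [587.4 339.5] 89.5
feret {-90: 53.2, -80: 54.4, -70: 56.0, -60: 56.6, -50: 55.8, -40: 53.9, -30: 51.4, -20: 51.6, -10: 53.4, 0: 54.4, 10: 54.4, 20: 53.0, 30: 51.2, 40: 52.8, 50: 55.2, 60: 56.7, 70: 56.6, 80: 55.5}
```

View pics/w8.png

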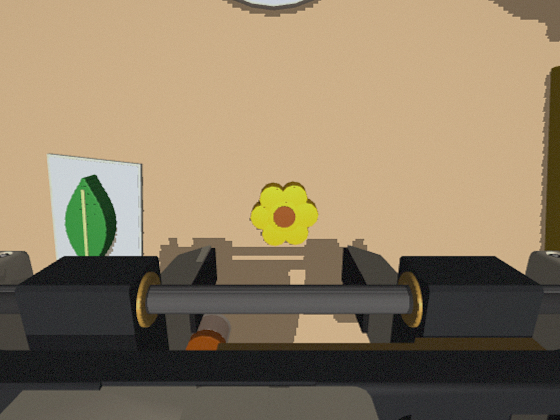

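```bash
H="python3 -m handwheel"
$H '0.01 0.01 0.3 0 0 0.156 0.6;0.01 0.01 0.5 0 0 0.156 0.6;0.01 0.01 0.6 0 0 0.156 0.6;0.01 0.01 0.7 0 0 0.156 0.6;0.01 0.01 0.8 0 0 0.156 0.6;0.01 0.01 1 0 0 0.156 0.6;0.01 0.01 1 0 0 0.156 0.6;0.01 0.01 1 0 0 0.156 0.6'|grep -E "pos|rot"
$H '0 0 0.043 0 0 0 0.6;0 0 0.043 0 0 0 -1;0 0 0.043 0 0 0 -1;0 0 0.043 0 0 0 -1;0 0 0.043 0 0 0 -1;0 0 0.043 0 0 0 -1;0 0 0.043 0 0 0 -1;0 0 0.043 0 0 0 -1'
$H '0 0 -0.3 0 0 0 -1;0 0 -0.6 0 0 -0.04 -1;0 0 -1 0 0 -0.08 -1;0 0 -1 0 0 -0.12 -1;0 0 -1 0 0 -0.156 -1;0 0 -1 0 0 -0.156 -1;0 0 -1 0 0 -0.156 -1'
python3 look.py w9.png | grep -A9 -E "yellow|feret"
```

```text
tool_pos: [585.7, 338.8, 6.4]
tcp_rot: [-3.14, 0.002, 1.084]
time: 17.38
tool_pos: [587.6, 339.0, 3.4]
tcp_rot: [3.141, -0.001, 1.081]
contact_force: [-0.3, -0.9, 3.9]
grip_width: 50.3
finger_force: 30.0
time: 17.97
tool_pos: [586.9, 338.8, 102.2]
tcp_rot: [-3.141, 0.0, 1.567]
contact_force: [-0.4, 0.2, -0.4]
grip_width: 50.7
finger_force: 30.0
yellow z 4 [279. 253.] [228 215 102  70] [585.7 304.4] [65.1 89.4] [585.8 301.8] 0.0
yellow z 18 [279. 253.] [228 215 102  70] [585.7 310.4] [61.5 84.5] [585.9 307.9] 0.0
feret {-90: 61.7, -80: 68.0, -70: 72.5, -60: 75.7, -50: 81.2, -40: 84.7, -30: 86.4, -20: 86.7, -10: 85.6, 0: 84.5, 10: 85.6, 20: 86.6, 30: 86.4, 40: 84.5, 50: 80.6, 60: 75.5, 70: 72.4, 80: 67.6}
```

View pics/w9.png

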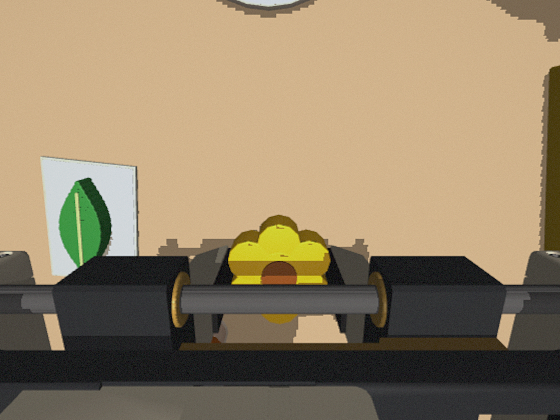

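```bash
H="python3 -m handwheel"
$H '-0.4 -0.28 0 0 0 0 -1;-0.7 -0.49 0 0 0 0 -1;-1 -0.7 0 0 0 0 -1;-1 -0.7 0 0 0 0 -1;-1 -0.7 0 0 0 0 -1'|tail -1
$H '-0.4 -0.3 0 0 0 0 -1;-0.7 -0.54 0 0 0 0 -1;-1 -0.777 0 0 0 0 -1;-1 -0.777 0 0 0 0 -1;-1 -0.777 0 0 0 0 -1'|grep pos
$H '-0.161 0 0.3 0 0 0 -1;-0.161 0 0.6 0 0 0 -1;-0.161 0 0.8 0 0 0 -1;-0.161 0 0.93 0 0 0 -1;-0.161 0 0.957 0 0 0 -1;-0.161 0 0.957 0 0 0 -1;-0.161 0 0.957 0 0 0 -1'
$H '0 0 0 0 0 0 0.5;0 0 0 0 0 0 0.5;0 0 0 0 0 0 0.5;0 0 0 0 0 0 0.5;0 0 0 0 0 0 0.5;0 0 0 0 0 0 0.5'|grep -E "width|pos"
$H '0 0 -0.3 0 0 0 0.5;0 0 -1 0 0 0 0.5;0 0 -1 0 0 0 0.5;0 0 -1 0 0 0 0.5;0 0 -1 0 0 0 0.5;0 0 -1 0 0 0 0.5'|grep -E "pos|time"
python3 look.py w10.png
```

```text
finger_force: 30.0
tool_pos: [439.7, 138.4, 103.0]
time: 19.43
tool_pos: [441.4, 123.8, 7.0]
tcp_rot: [3.14, -0.0, 1.571]
contact_force: [1.0, -0.9, -0.4]
grip_width: 51.1
finger_force: 30.0
tool_pos: [439.7, 122.8, 7.2]
grip_width: 68.9
time: 20.43
tool_pos: [439.0, 122.7, 106.6]
[438.6 122.7 106.1] [-3.14   0.     1.571]
pink z 4 [80. 73.] [  0   0 175 163] [289.  232.8] [ 72.1 126.6] [289.9 228.6] -47.9
pink z 18 [80. 73.] [  0   0 175 163] [297.  230.9] [ 68.2 119.7] [297.9 227. ] -47.9
pink z 4 [464. 214.] [402 163 117  93] [592.9 114.5] [95.3 54.1] [596.1 118.2] 51.7
pink z 18 [464. 214.] [402 163 117  93] [584.6 119. ] [90.1 51.2] [587.6 122.5] 51.7
yellow z 4 [281. 213.] [249 181  64  68] [439.8 119.2] [53.9 60.5] [440.4 120.3] -81.8
yellow z 18 [281. 213.] [249 181  64  68] [439.8 123.5] [50.9 57.2] [440.3 124.4] -81.8
feret {-90: 56.9, -80: 57.9, -70: 57.1, -60: 55.2, -50: 55.2, -40: 55.1, -30: 55.5, -20: 55.2, -10: 53.8, 0: 51.4, 10: 52.1, 20: 54.0, 30: 55.1, 40: 55.0, 50: 54.8, 60: 54.0, 70: 54.9, 80: 56.8}
```

```bash
H="python3 -m handwheel"
$H '0 0.4 0 0 0 0 0.1;-0.04 0.8 0 0 0 0 0.1;-0.04 0.8 0 0 0 0 0.1;-0.04 0.8 0 0 0 0 0.1'|tail -1
$H '-0.031 0.688 0 0 0 0 0.1;-0.031 0.688 0.6 0 0 0.156 0.1;-0.031 0.688 0.6 0 0 0.156 0.1;-0.031 0.688 0.6 0 0 0.156 0.1;-0.031 0.688 0.6 0 0 0.156 0.1;-0.031 0.688 0.6 0 0 0.156 0.1;-0.031 0.688 0.6 0 0 0.156 0.1;-0.031 0.688 0.6 0 0 0.156 0.1'
python3 look.py w11.png | grep -E "pink"
```

```text
finger_force: 0.0
time: 21.48
tool_pos: [587.5, 115.8, 46.9]
tcp_rot: [-3.141, 0.0, 1.084]
contact_force: [-0.0, -0.4, 0.6]
grip_width: 50.3
finger_force: 0.0
pink z 4 [445.   8.] [419   0  48  25] [729. 191.] [11.8 25.9] [731.6 191.9] -37.0
pink z 18 [445.   8.] [419   0  48  25] [721.5 190.4] [10.9 24.1] [723.9 191.2] -37.0
pink z 4 [281. 221.] [242 168  80 117] [590.8 119.4] [82.1 50.6] [591.9 121.6] 61.9
pink z 18 [281. 221.] [242 168  80 117] [593.  123.8] [76.3 47.1] [594.  125.9] 61.9
```

View pics/w11.png

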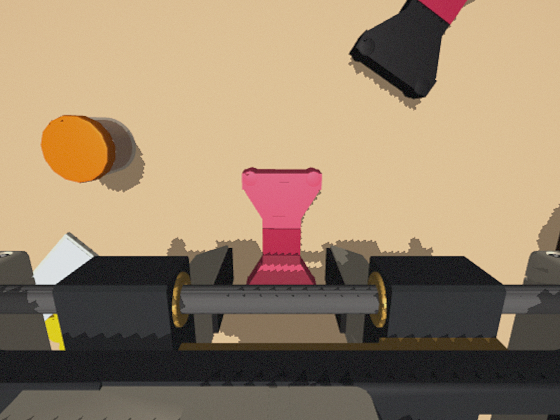

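```bash
python3 - <<'E'
from h import *
w=viewer.capture("wrist"); print(ray(w,[(281.5,241.5),(282,169)],18))
a=np.radians(62);print(ray(w,(282,169),18)-45*np.array([np.cos(a),np.sin(a)]), bot.get_obs()["tool_pos"])
E
```

```text
[[589.47158307 116.39997201]
 [611.14310396 156.84828508]]
[[590.01688364 117.1156434 ]] [587.99285239 115.81896731  47.23369534]
```

```bash
H="python3 -m handwheel"
$H '0.012 0 0.3 0 0 0 0.1;0.012 0 0.443 0 0 0 0.1;0.012 0 0.443 0 0 0 0.1;0.012 0 0.443 0 0 0 0.1'|grep -E "pos|contact"
$H '0 0 0 0 0 0 -1;0 0 0 0 0 0 -1;0 0 0 0 0 0 -1;0 0 0 0 0 0 -1;0 0 0 0 0 0 -1;0 0 0 0 0 0 -1;0 0 0 0 0 0 -1;0 0 0 0 0 0 -1'
$H '0 0 -0.3 0 0 0 -1;0 0 -0.6 0 0 -0.04 -1;0 0 -1 0 0 -0.08 -1;0 0 -1 0 0 -0.12 -1;0 0 -1 0 0 -0.156 -1;0 0 -1 0 0 -0.156 -1;0 0 -1 0 0 -0.156 -1'
```

```text
tool_pos: [588.6, 116.8, 2.6]
contact_force: [0.5, 0.4, -0.5]
time: 22.58
tool_pos: [589.0, 116.8, 3.1]
tcp_rot: [3.141, -0.0, 1.081]
contact_force: [-0.7, -0.3, 3.3]
grip_width: 23.5
finger_force: 30.0
time: 23.17
tool_pos: [588.6, 116.8, 102.4]
tcp_rot: [-3.141, 0.0, 1.567]
contact_force: [0.2, 0.6, 0.1]
grip_width: 24.2
finger_force: 30.0
```

```bash
H="python3 -m handwheel"
$H '-0.4 0 0 0 0 0 -1;-0.7 0 0 0 0 0 -1;-1 0 0 0 0 0 -1;-1 0 0 0 0 0 -1'|tail -1
$H '-0.4 0 0 0 0 0 -1;-0.7 0 0 0 0 0 -1;-1 0 0 0 0 0 -1;-1 0 0 0 0 0 -1'|tail -1
$H '-0.4 0 0 0 0 0 -1;-0.7 0 0 0 0 0 -1;-1 0 0 0 0 0 -1;-1 0 0 0 0 0 -1'|tail -1
$H '-0.4 0 0 0 0 0 -1;-0.7 0 0 0 0 0 -1;-1 0 0 0 0 0 -1;-1 0 0 0 0 0 -1'|tail -1
$H '-0.2 0 0 0 0 0 -1;-0.364 -0.01 0 0 0 0.034 -1;-0.364 -0.01 0 0 0 0.034 -1;-0.364 -0.01 0 0 0 0.034 -1;-0.364 -0.01 0 0 0 0.034 -1'|grep -E "pos|rot"
$H '0 0 0.4 0 0 0 -1;0 0 0.75 0 0 0 -1;0 0 0.85 0 0 0 -1;0 0 0.93 0 0 0 -1;0 0 0.957 0 0 0 -1;0 0 0.957 0 0 0 -1;0 0 0.957 0 0 0 -1'
$H '0 0 0 0 0 0 0.1;0 0 0 0 0 0 0.1;0 0 0 0 0 0 0.1;0 0 0 0 0 0 0.1;0 0 0 0 0 0 0.1;0 0 0 0 0 0 0.1'|grep -E "width|pos"
$H '0 0 -0.3 0 0 0 0.1;0 0 -1 0 0 -0.034 0.1;0 0 -1 0 0 -0.034 0.1;0 0 -1 0 0 -0.034 0.1;0 0 -1 0 0 -0.034 0.1'|tail -1
$H '0 0 -1 0 0 0 0.1;0 -0.6 -1 0 0 0 0.1;0 -0.6 -1 0 0 0 0.1;0 -0.6 -1 0 0 0 0.1;0 -0.6 -1 0 0 0 0.1'|grep -E "time|pos"
python3 look.py w12.png
python3 - <<'E'
from h import *
p=viewer.capture("scene"); cv2.imwrite("pics/s2.png",cv2.resize(p["frame"][140:300,100:460,::-1],None,fx=2.2,fy=2.2))
for d in viewer.cut_out("eggcup_mid",p)[:1]: print(d["centre"])
E
```

```text
finger_force: 30.0
finger_force: 30.0
finger_force: 30.0
finger_force: 30.0
tool_pos: [588.0, -317.9, 102.2]
tcp_rot: [-3.141, -0.001, 1.466]
time: 25.5
tool_pos: [589.0, -320.0, 8.9]
tcp_rot: [3.139, 0.001, 1.464]
contact_force: [0.2, 0.2, -0.8]
grip_width: 23.7
finger_force: 30.0
tool_pos: [587.9, -319.7, 7.1]
grip_width: 50.6
finger_force: 0.0
time: 26.83
tool_pos: [527.1, -320.0, 207.8]
[ 527.3 -319.5  206.1] [-3.141e+00 -1.000e-03  1.570e+00]
blue z 4 [211. 176.] [190 144  42  66] [ 447.7 -308.1] [75.8 47.4] [ 448.  -308.1] 87.2
blue z 18 [211. 176.] [190 144  42  66] [ 450.8 -305.7] [72.9 45.6] [ 451.1 -305.6] 87.2
pink z 4 [333. 188.] [308 147  54  83] [ 590.4 -323. ] [94.  51.2] [ 589.9 -323.4] 83.1
pink z 18 [333. 188.] [308 147  54  83] [ 587.9 -319.9] [90.3 49.2] [ 587.4 -320.4] 83.1
[282.8, 226.0]
```

View pics/s2.png

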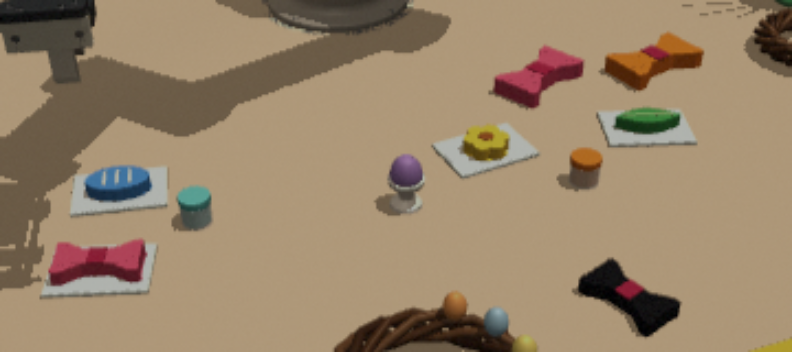

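View pics/w12.png

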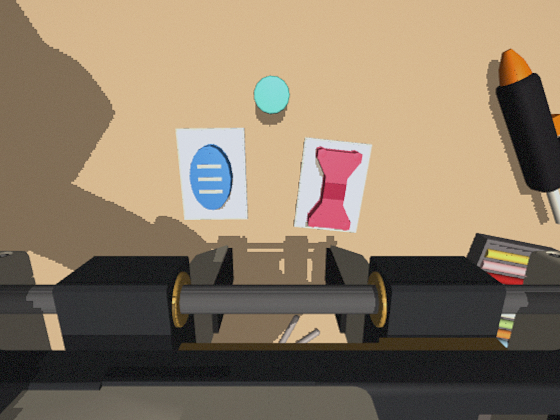

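The crop shows all four ornaments flat on their own cards: oval (118,183), bow (97,262), flower (486,142), leaf (647,120). The egg cup (406,182) hasn't moved. The wrist view puts the oval and the bow within about 1 mm of their outlines. Handing in.

```bash
python3 -c "
from plant import bot
print(bot.close_job())"
```

```text
the job is handed in; nothing more can be done
None
```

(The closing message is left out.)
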